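Clamp the carrier pack in the loading nest with its over-centre stand

ROBOT

A 7-joint arm with a two-finger parallel gripper is mounted at the origin on a cart in front of the work surface, level with it; the furniture and walls round the work are solid. World frame = base frame: x ahead of the robot, y to its left, z up, the work surface at z = 0. Lengths are in m, angles in rad, forces in N, time in s.
With the tool pointing down it reaches from about 0.425 to 1.025 m from the base axis. Payload 9.4 kg.
Tool frame: the origin (TCP) lies between the finger pads; the fingertips stand 19 mm ahead of it and the grasp point (between the pads) is the TCP (ctrl.tip_extent is the z of the fingertips in the tool frame, in m); z points along the fingers, y is the line along which they close (so a half turn about z gives the same grasp; the last joint's range is limited). The gripper opens to 85 mm and grips with 20 to 120 N. Pads are 22 mm wide; open, the fingers measure 114 mm over their backs; the gripper's body (76 mm by 85 mm) begins 54 mm behind the grasp point. The pads swing forward as they close: fully open they stand 13 mm farther back than shut.
Start: joints at [-1.242, 0.599, -0.003, 1.599, 0.002, 0.943, -0.08], TCP at [0.286, 0.666, 0.25] pointing down, gripper open.
Joint ranges: [-2.57, 2.57], [-0.35, 1.97], [-1.29, 1.29], [0.11, 2.56], [-1.05, 4.19], [0.11, 1.86], [-2.63, 2.63]. Speed limits (rad/s): [2.22, 2.22, 3.01, 3.01, 3.14, 3.14, 3.14].

INTERFACE

Orientations are given as a rotation vector (axis times angle).
In Python, from workcell import ctrl gives the robot as it stands. The module is installed in compiled form; this text tells all that it offers.
- The arm moves only by the tool send_rows, never from a script. Its argument "moves" is a list of rows, each an object with "slide": the shift along the tool's x, y, z normalised to -1 to 1, where 1 is 250 mm, a list of three; "angular": the turn, a rotation vector about the tool's x, y, z normalised to -1 to 1, where 1 is 45 degrees, a list of three; "claw": the closure, from -1 (fully open) to 1 (shut), so that 0 is half open. In form: [{"slide": [dx, dy, dz], "angular": [wx, wy, wz], "claw": claw}, ...]. A call has 1 to 8 rows; each row shifts and turns the commanded pose from where the row before left it, along the tool's axes as they then stand; what a row does not reach is not made up. A row lasts 1/8 s, in which the tool goes at most 62.5 mm and 10.7 degrees, less where a joint would pass 70% of its speed; a pose out of reach is approached as far as the arm can. A call with a number of a shift or a turn outside -1 to 1 is refused whole. A call with a gripper value outside its range is refused whole. The fingers move at their own pace and stop on an object; "grip_force" is the grip in N (left out, the last holds). Time passes only in rows, so rows that do not move let the fingers close. It gives the time, the measured TCP pose, the force, the opening and the grip force at its end, in the units of the state.
- ctrl.observe(): the state, without advancing time (a new reading comes with each control period).
- ctrl.grab_frame(name): name is "side" or "top" or "wrist"; returns a dict with "pixels" (384x512x3 uint8, red, green, blue), "K" (3x3 intrinsics, pixels), "rvec" (rotation vector, rad) and "tvec" (3), from world to camera coordinates, as OpenCV has them. Camera axes: x right, y down, z forward; pixel columns grow to the right and rows downward; lengths in m; the calibration is good to about 2 mm. The wrist camera is an equidistant fisheye: a pixel r from the principal point sees the ray r / f radians off the axis. A picture is of the moment at which its call begins. There is no depth.
- ctrl.close_job(): hands the job in; it is judged then, once.
The state is a dict: "time_s": time; "joint_positions": joint angles; "joint_vel": joint speeds; "tau": joint torques, N m; "position": TCP position; "tcp_rot": TCP orientation; "force": force on the tool from outside, world axes, zero at the start; "ft_torque": the same for the moment, N m; "finger_gap": finger opening in m; "finger_force": force on a finger pad.
Only numpy, scipy, OpenCV 4.12 (cv2) and the standard library are available. Lean on these libraries where they do the work, as an engineer would, in place of code of your own. Each camera call takes 0.05 s, during which the arm holds its last target. There are 200 camera calls.

TASK

A black carrier pack was left part-way into the loading nest on the bench. Push it gently along the channel until it presses into the sprung buffer at the far end (feel the buffer give), then kick the nest's sprung U-shaped stand over past its dead point so that it snaps down behind the pack and clamps it against the buffer. Never push harder than about 20 N on pack or nest, leave the things beside the nest where they are, and let go of everything.

Things in the scene. Friction and masses are not known exactly. Their poses are not given: they have to be found in the camera images.
- nest: Loading nest: fixed light grey metal plate 335x108x8 mm with a 57 mm wide channel between two rails (tops 28 mm over the bench). Origin: on the bench, mid-channel, under the stand's pivot. x runs along the channel to the end block (the way the pack is pushed), y across, z up. The plate reaches from x = -100 to +235 mm; the pack slides on it, 8 mm over the bench.
- carrier_mid (a point): Centre, half-way up, of the carrier pack: black ribbed block 120 long, 52 wide, 50 mm tall, about 0.2 kg, lengthwise in the channel (point y is its long axis). Face to push: 60 mm from the centre towards the nest's -x; top 58 mm over the bench. Centre in the nest's x: starts 25 to 50 mm short of the buffer, touches it relaxed at 135.3 mm, clamped at about 137.3 mm.
- buffer_face (a point): Middle of the buffer's rubber face (44 wide, 30 mm tall; 33 mm over the bench), which the pack's front meets; relaxed at x = 195.3 mm in the nest's frame.
- buffer (a joint): Sprung buffer at the channel's far end, slide in m: 0 relaxed, grows when pressed along the nest's x, hard stop 0.0035. Spring 2 N per mm (7 N at the stop). Let go, it pushes the pack back. Its travel is as small as the noise: judge it by force; sliding takes 1 to 3 N, about 7 N is enough. Pressed home means that it gave 1 mm or more for a moment, with the stand still open.
- stand (a joint): Hinge of the stand along the nest's y, 24 mm over the bench, rad. 0 = open stop, leaning 45 deg to -x; 0.785 = upright, dead point; 2.042 = closed stop, leaning 72 deg to +x behind the pack. The spring drives it from upright to either stop: 0.3 Nm with its weight at the open stop, fading to 0 at upright. Past upright it falls shut by itself in a second, pressing the pack 2 mm into the buffer.
- crossbar (a point): Middle of the stand's round steel crossbar (12 thick, 86 mm long, along the nest's y), on two arms 75 mm from the pivot and 81 mm apart. In the nest's frame: open x -53, height 77 mm; upright x 0, 99 mm; closed x +71, 47 mm. Push it from its -x side along its arc, rising with it (about 10 N, fading), after a slow touch: a level push rubs, binds and passes 25 N. A pack 10 mm short catches it.
- jar: Bystander: round paste jar, 61 mm wide, 53 mm tall, standing beside the nest; origin at the middle of its underside.
- flux: Bystander: white dropper bottle, 38 mm wide, 109 mm tall, standing beside the nest; origin at the middle of its underside.
- driver: Bystander: screwdriver, 191 mm long, 30 mm thick, lying beside the nest; origin under its middle.
There are look-alikes about, which are no part of the job. Leave any brown or turquoise look-alike of the part that bears carrier_mid alone.

How it is judged:
By the outcome, as a careful person would: the job done as asked, in the order asked, and still so for the second after the job is handed in, with the robot touching nothing.
It also fails if it takes over 61 s, if anything falls off the work surface, if the arm or the gripper's body presses on something with over 40 N, if the wrist force passes 120 N, or if a joint passes its speed limit or range.

## Working session

There is one attempt and no reset: what is moved stays moved. The work goes in short steps, Python scripts to look and compute and a tool call to move; the robot and the scene stay as the last step left them, time stands still between calls to the robot, and variables do not carry over. Pictures are saved under pics/ and viewed, at most 10 in all, crops included, and the job is handed in when it is done.

Besides the shell and the picture viewer there is one more tool, called after ">>>" as name([rows], argument=value, ...), one row to a line, values as JSON. send_rows: Moves the arm, as the interface text tells. Scaled input: -1 to 1 covers 250 mm each way for a shift and 45 degrees each way for a turn. Its arguments: {"type":"object","properties":{"moves":{"type":"array","items":{"type":"object","properties":{"slide":{"type":"array","items":{"type":"number","minimum":-1,"maximum":1}},"angular":{"type":"array","items":{"type":"number","minimum":-1,"maximum":1}},"claw":{"type":"number"}}}},"grip_force":{"type":"number"}},"required":["moves"]}

```bash
mkdir -p pics; cat > h.py <<'E'
import numpy as np,cv2,pickle
from workcell import ctrl
def grab(n,save):
    f=ctrl.grab_frame(n); pickle.dump(f,open(f'pics/{save}.pkl','wb')); return f
def load(s): return pickle.load(open(f'pics/{s}.pkl','rb'))
def ray(f,u,v):
    K=np.array(f['K']);R=cv2.Rodrigues(np.array(f['rvec'],float))[0];t=np.array(f['tvec'],float)
    d=np.array([(u-K[0,2])/K[0,0],(v-K[1,2])/K[1,1],1]); return -R.T@t, R.T@d
def atz(f,u,v,z):
    c,d=ray(f,u,v); return c+d*(z-c[2])/d[2]
def proj(f,P):
    P=np.atleast_2d(np.array(P,float)); return cv2.projectPoints(P,np.array(f['rvec'],float),np.array(f['tvec'],float),np.array(f['K'],float),None)[0][:,0]
E
python3 - <<'E'
from h import *
ims=[]
for n in('top','side'):
    f=grab(n,n+'0'); cv2.imwrite(f'pics/{n}0.png',cv2.resize(f['pixels'][:,:,::-1],(800,600),interpolation=cv2.INTER_CUBIC)); print(n,f['K'],ray(f,256,192))
print(ctrl.observe(), ctrl.tip_extent)
E
```

```text
top [[404.17027578   0.         258.21308598]
 [  0.         404.17027578 192.68152139]
 [  0.           0.           1.        ]] (array([ 0.56162464, -0.0596174 ,  1.08968858]), array([ 0.04776599,  0.00202183, -0.99887294]))
side [[377.85166481   0.         253.73355064]
 [  0.         377.85166481 193.45867956]
 [  0.           0.           1.        ]] (array([ 0.38555911, -0.71808338,  0.60521242]), array([ 0.25984073,  0.75445417, -0.60277076]))
{'time_s': 0.1, 'joint_positions': array([-1.2416893 ,  0.60005543, -0.00256373,  1.60002967,  0.0017915 ,
        0.94291629, -0.07980144]), 'joint_vel': array([ 0.00088576, -0.00111032, -0.00089584, -0.00250011,  0.00075516,
        0.00019362,  0.00050617]), 'tau': array([ 5.30889447e-03, -7.77997398e+01,  1.57033905e+00, -2.58629340e+01,
        1.26925274e-02,  5.53231148e-03, -1.30862173e-05]), 'position': array([0.2860431 , 0.66576286, 0.24950277]), 'tcp_rot': array([-6.32934562e-01, -3.07699733e+00,  2.19252722e-03]), 'force': array([ 0.40859792,  0.27310542, -0.1869326 ]), 'ft_torque': array([-0.0059318 ,  0.04100236, -0.03023315]), 'finger_force': 0.0, 'finger_gap': 0.08537426229125102} 0.019
```

View pics/top0.png

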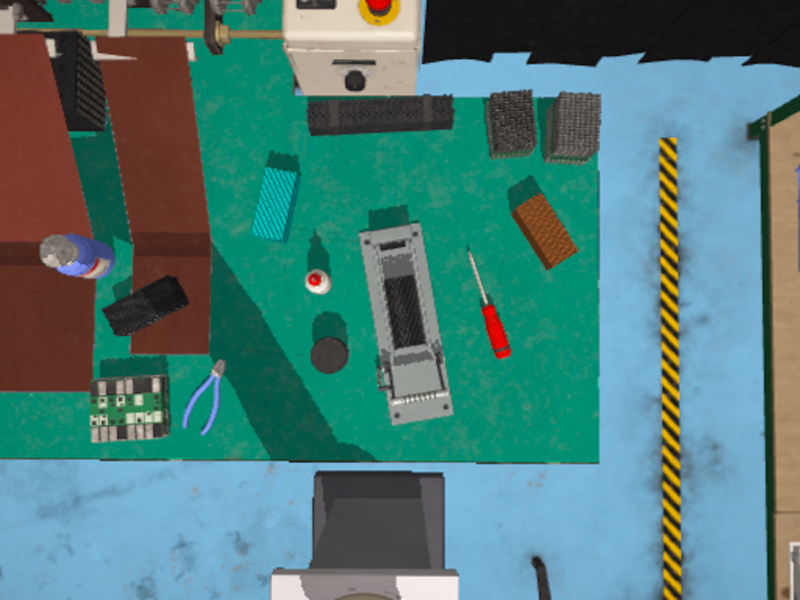

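View pics/side0.png

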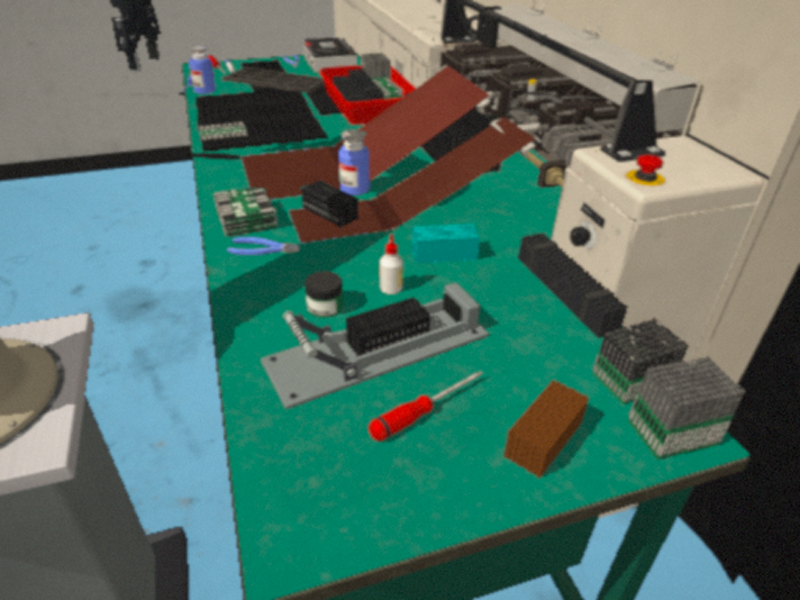

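The top view shows the nest at about (405,320) of 800x600, with its end block at the top (away from the robot) and the stand near the robot at (415,375). There are four candidates for the pack: black in the nest (405,310), black on the brown board (145,305), turquoise (275,205) and brown (545,230). Only the first is black and part-way into the channel. I'll confirm that in enlarged crops.

```bash
python3 - <<'E'
from h import *
def crop(s,x0,y0,x1,y1,k):
    c=load(s)['pixels'][y0:y1,x0:x1,::-1]; c=cv2.resize(c,None,fx=k,fy=k,interpolation=cv2.INTER_CUBIC)
    for i in range(x0,x1,10):
        if i%10==0: cv2.putText(c,str(i),((i-x0)*k,10),0,.33,(0,255,255),1); cv2.line(c,((i-x0)*k,12),((i-x0)*k,18),(0,255,255),1)
    for j in range(y0,y1,10): cv2.putText(c,str(j),(0,(j-y0)*k+4),0,.33,(0,255,255),1); cv2.line(c,(24,(j-y0)*k),(30,(j-y0)*k),(0,255,255),1)
    cv2.imwrite(f'pics/{s}_c.png',c)
crop('top0',200,130,310,280,4); crop('side0',160,170,320,270,5)
E
```

```text
(no output)
```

View pics/top0_c.png

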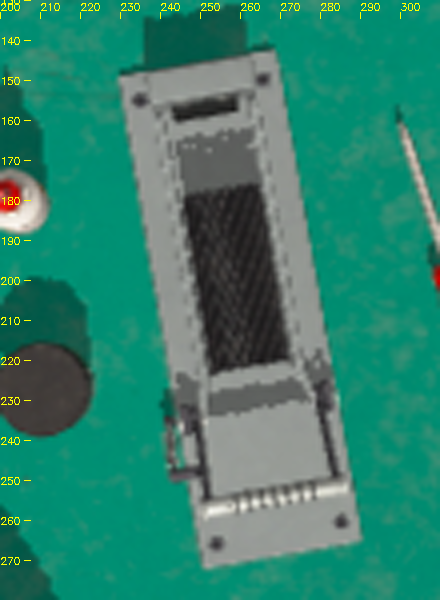

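View pics/side0_c.png

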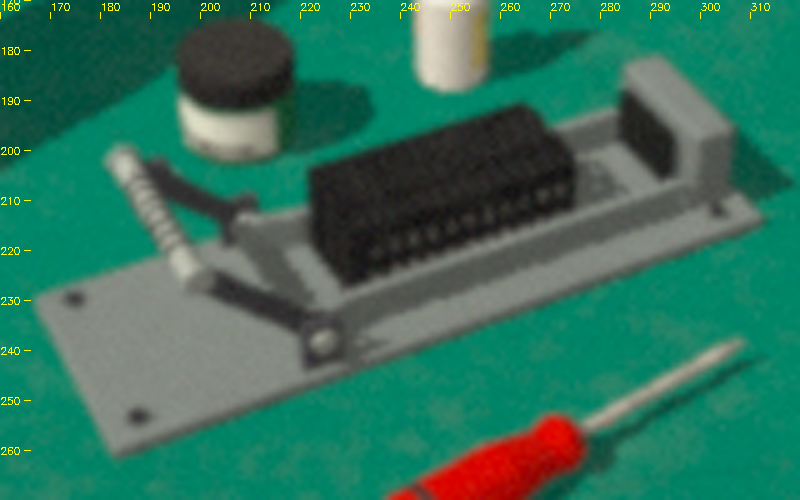

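The crops confirm a black ribbed pack in the channel with a gap of roughly 35 mm to the buffer. The stand is open. Next I fit the nest pose.

```bash
cat >> h.py <<'E'
def nest2w(p,P):
    x,y,a=p;P=np.atleast_2d(np.array(P,float));c,s=np.cos(a),np.sin(a)
    return np.c_[x+c*P[:,0]-s*P[:,1],y+s*P[:,0]+c*P[:,1],P[:,2]]
E
python3 - <<'E'
from h import *
from scipy.optimize import least_squares
T,S=load('top0'),load('side0')
t=lambda a,b:((a+.5)/4-.5+200,(b+.5)/4-.5+130)
s=lambda a,b:((a+.5)/5-.5+160,(b+.5)/5-.5+170)
obs=[(T,t(118,77),(.235,.054,.008)),(T,t(274,47),(.235,-.054,.008)),(T,t(360,540),(-.1,-.054,.008)),(T,t(205,568),(-.1,.054,.008)),
(S,s(35,293),(-.1,.054,.008)),(S,s(115,457),(-.1,-.054,.008)),(S,s(765,220),(.235,-.054,.008)),
(T,t(276,496),(-.053,0,.079)),(S,s(159,215),(-.053,0,.079))]
pk=[(T,t(212,373),-.06,.026),(T,t(290,358),-.06,-.026),(T,t(185,197),.06,.026),(T,t(258,183),.06,-.026),(S,s(310,168),-.06,.026),(S,s(525,105),.06,.026),(S,s(575,155),.06,-.026)]
def r(q):
    o=[proj(f,nest2w(q[:3],P))[0]-uv for f,uv,P in obs]
    o+=[proj(f,nest2w(q[:3],(q[3]+x,y,.058)))[0]-uv for f,uv,x,y in pk]
    return np.array(o).ravel()
q=least_squares(r,[.5,0,0,.1],loss='soft_l1').x
print(q,np.degrees(q[2]));print(r(q).reshape(-1,2).round(1).tolist())
for n,P in dict(rear=(q[3]-.06,0,.04),bar=(-.053,0,.077),up=(0,0,.099)).items(): print(n,nest2w(q[:3],P).round(4))
for f,u,v in((T,205.5,220),(T,203,177)): print(atz(f,u,v,.05))
o=ctrl.observe();R=cv2.Rodrigues(o['tcp_rot'])[0];print(R.round(3))
E
```

```text
[ 0.50895261 -0.07995965  0.18358772  0.08459366] 10.518801377380186
[[-0.0, -0.5], [0.5, 0.1], [1.0, 0.2], [-0.2, 0.3], [-0.1, 0.6], [0.0, -1.3], [-0.1, -1.0], [-0.3, 0.0], [0.1, 0.1], [0.1, 1.5], [0.7, 1.7], [-1.3, -0.8], [0.5, -0.8], [-1.7, -0.0], [0.5, -1.6], [1.5, 0.2]]
rear [[ 0.5331 -0.0755  0.04  ]]
bar [[ 0.4568 -0.0896  0.077 ]]
up [[ 0.509 -0.08   0.099]]
[0.5382411  0.07139669 0.05      ]
[0.64881833 0.07948976 0.05      ]
[[-0.919  0.395 -0.   ]
 [ 0.395  0.919 -0.001]
 [-0.    -0.001 -1.   ]]
```

>>> send_rows([
  {"angular": [0,0,-0.1877],"slide": [0,0,0],"claw": 1},
  {"angular": [0,0,-0.1877],"slide": [0,0,0],"claw": 1},
  {"angular": [0,0,-0.1877],"slide": [0,0,0],"claw": 1},
  {"angular": [0,0,-0.1877],"slide": [0,0,0],"claw": 1},
  {"slide": [-0.023,-0.238,0],"angular": [0,0,0],"claw": 1},
  {"slide": [-0.023,-0.238,0],"angular": [0,0,0],"claw": 1},
  {"slide": [-0.023,-0.238,0],"angular": [0,0,0],"claw": 1},
  {"slide": [-0.023,-0.238,0],"angular": [0,0,0],"claw": 1},
])

```text
time_s: 1.1
position: [0.3527, 0.4343, 0.25]
tcp_rot: [0.288, -3.128, 0.001]
force: [0.5, 0.4, -0.1]
finger_gap: 0.0002
finger_force: 0.0
```

>>> send_rows([
  {"slide": [-0.023,-0.238,0],"angular": [0,0,0],"claw": 1},
  {"slide": [-0.023,-0.238,0],"angular": [0,0,0],"claw": 1},
  {"slide": [-0.023,-0.238,0],"angular": [0,0,0],"claw": 1},
  {"slide": [-0.023,-0.238,0],"angular": [0,0,0],"claw": 1},
  {"slide": [-0.023,-0.238,0],"angular": [0,0,0],"claw": 1},
  {"slide": [-0.023,-0.238,0],"angular": [0,0,0],"claw": 1},
  {"slide": [-0.023,-0.238,0],"angular": [0,0,0],"claw": 1},
  {"slide": [-0.023,-0.238,0],"angular": [0,0,0],"claw": 1},
])

```text
time_s: 2.1
position: [0.4849, -0.0252, 0.2503]
tcp_rot: [-0.289, 3.128, 0.0]
force: [1.9, 0.0, 0.6]
finger_gap: -0.0002
finger_force: 0.0
```

```bash
cat >> h.py <<'E'
NP=(0.50895,-0.07996,0.18359)
def st():
    o=ctrl.observe();x,y,a=NP;c,s=np.cos(a),np.sin(a);Rn=np.array([[c,s,0],[-s,c,0],[0,0,1]])
    R=Rn@cv2.Rodrigues(o['tcp_rot'])[0]
    print('t',o['time_s'],'nest pos',(Rn@(o['position']-[x,y,0])*1000).round(1),'F',(Rn@o['force']).round(1),'gap',o['finger_gap'],'\n',R.round(3).tolist(),'q',o['joint_positions'].round(2))
E
python3 -c "from h import *;st()"
```

```text
t 2.1 nest pos [-13.7  58.3 250.3] F [ 1.8 -0.3  0.6] gap -0.00023302926736872877 
 [[-1.0, -0.0, 0.0], [-0.0, 1.0, 0.0], [-0.0, 0.0, -1.0]] q [ 0.01  0.32 -0.09  2.13  0.05  0.69  1.64]
```

>>> send_rows([
  {"slide": [-0.024,-0.233,0],"angular": [0,0,0],"claw": 1},
  {"slide": [0,0,0.2],"angular": [0,0,0],"claw": 1},
  {"slide": [0,0,0.2],"angular": [0,0,0],"claw": 1},
  {"slide": [0,0,0.12],"angular": [0,0,0],"claw": 1},
  {"slide": [0,0,0],"angular": [0,0,0],"claw": 1},
])

```text
time_s: 2.72
position: [0.4999, -0.0793, 0.1184]
tcp_rot: [0.288, -3.124, -0.001]
force: [0.2, -0.4, 0.5]
finger_gap: 0.0
finger_force: 0.0
```

```bash
python3 - <<'E'
from h import *
st()
f=grab('side','side1');cv2.imwrite('pics/side1.png',cv2.resize(f['pixels'][130:270,130:330,::-1],None,fx=4,fy=4,interpolation=cv2.INTER_CUBIC))
E
```

```text
t 2.725 nest pos [ -8.8   2.3 118.4] F [ 0.1 -0.4  0.5] gap 4.053221387669285e-05 
 [[-1.0, -0.0, -0.005], [-0.0, 1.0, 0.001], [0.005, 0.001, -1.0]] q [ 0.09  0.55 -0.06  2.2   0.08  0.4   1.72]
```

View pics/side1.png

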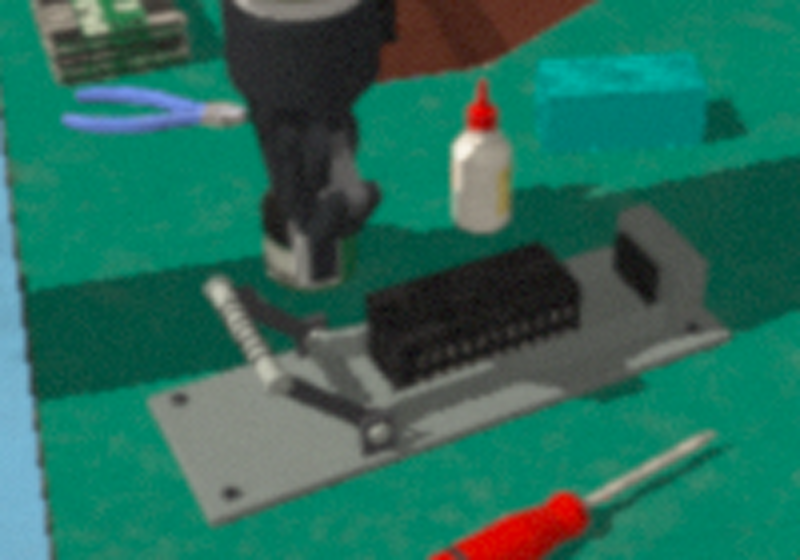

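The fingers hang between the crossbar (225,330 in the crop) and the pack's rear face (390,335), centred on the channel. I lower and creep towards the pack.

>>> send_rows([
  {"slide": [0,-0.009,0.06],"angular": [0,0,0],"claw": 1},
  {"slide": [0,0,0.06],"angular": [0,0,0],"claw": 1},
  {"slide": [0,0,0.06],"angular": [0,0,0],"claw": 1},
  {"slide": [0,0,0.06],"angular": [0,0,0],"claw": 1},
  {"slide": [0,0,0.04],"angular": [0,0,0],"claw": 1},
  {"slide": [0,0,0],"angular": [0,0,0],"claw": 1},
])

```text
time_s: 3.52
position: [0.5011, -0.0815, 0.0494]
tcp_rot: [0.289, -3.127, -0.0]
force: [-0.8, -0.2, -0.2]
finger_gap: 0.0002
finger_force: 0.0
```

>>> send_rows([
  {"slide": [-0.016,0,0],"angular": [0,0,0],"claw": 1},
  {"slide": [-0.016,0,0],"angular": [0,0,0],"claw": 1},
  {"slide": [-0.016,0,0],"angular": [0,0,0],"claw": 1},
  {"slide": [0,0,0],"angular": [0,0,0],"claw": 1},
])

```text
time_s: 4.03
position: [0.514, -0.0793, 0.0505]
tcp_rot: [-0.289, 3.127, -0.0]
force: [-1.0, -0.2, 0.5]
finger_gap: 0.0
finger_force: 0.0
```

```bash
python3 -c "from h import *;st()"
```

```text
t 4.025 nest pos [ 5.1 -0.3 50.5] F [-1.  -0.   0.5] gap 7.577087011109056e-06 
 [[-1.0, -0.0, 0.001], [-0.0, 1.0, -0.0], [-0.001, -0.0, -1.0]] q [ 0.07  0.68 -0.04  2.21  0.09  0.25  1.71]
```

>>> send_rows([
  {"slide": [-0.012,0,0],"angular": [0,0,0],"claw": 1},
  {"slide": [-0.012,0,0],"angular": [0,0,0],"claw": 1},
  {"slide": [-0.012,0,0],"angular": [0,0,0],"claw": 1},
  {"slide": [-0.012,0,0],"angular": [0,0,0],"claw": 1},
  {"slide": [-0.012,0,0],"angular": [0,0,0],"claw": 1},
  {"slide": [-0.012,0,0],"angular": [0,0,0],"claw": 1},
])

```text
time_s: 4.78
position: [0.5308, -0.0762, 0.0502]
tcp_rot: [0.288, -3.128, 0.0]
force: [-2.8, -1.0, 0.2]
finger_gap: -0.0001
finger_force: 0.9
```

>>> send_rows([
  {"slide": [-0.012,0,0],"angular": [0,0,0],"claw": 1},
  {"slide": [-0.012,0,0],"angular": [0,0,0],"claw": 1},
  {"slide": [-0.012,0,0],"angular": [0,0,0],"claw": 1},
  {"slide": [-0.012,0,0],"angular": [0,0,0],"claw": 1},
  {"slide": [-0.012,0,0],"angular": [0,0,0],"claw": 1},
  {"slide": [-0.012,0,0],"angular": [0,0,0],"claw": 1},
])

```text
time_s: 5.52
position: [0.549, -0.0728, 0.0503]
tcp_rot: [-0.288, 3.128, -0.0]
force: [-1.4, 0.4, -1.5]
finger_gap: 0.0
finger_force: 0.5
```

```bash
python3 -c "from h import *;st()"
```

```text
t 5.525 nest pos [40.7 -0.3 50.3] F [-1.3  0.6 -1.5] gap 1.3509947050367507e-06 
 [[-1.0, -0.0, 0.0], [-0.0, 1.0, -0.0], [-0.0, -0.0, -1.0]] q [ 0.06  0.7  -0.04  2.13  0.08  0.31  1.7 ]
```

>>> send_rows([
  {"slide": [-0.01,0,0],"angular": [0,0,0],"claw": 1},
  {"slide": [-0.01,0,0],"angular": [0,0,0],"claw": 1},
  {"slide": [-0.01,0,0],"angular": [0,0,0],"claw": 1},
  {"slide": [-0.01,0,0],"angular": [0,0,0],"claw": 1},
  {"slide": [-0.01,0,0],"angular": [0,0,0],"claw": 1},
])

```text
time_s: 6.15
position: [0.5612, -0.0706, 0.0503]
tcp_rot: [-0.288, 3.128, -0.0]
force: [-0.9, -0.2, -0.6]
finger_gap: 0.0
finger_force: 0.6
```

>>> send_rows([
  {"slide": [-0.005,0,0],"angular": [0,0,0],"claw": 1},
  {"slide": [-0.005,0,0],"angular": [0,0,0],"claw": 1},
  {"slide": [-0.005,0,0],"angular": [0,0,0],"claw": 1},
  {"slide": [0,0,0],"angular": [0,0,0],"claw": 1},
])

```text
time_s: 6.65
position: [0.565, -0.0698, 0.0503]
tcp_rot: [-0.288, 3.128, -0.0]
force: [-0.6, 0.6, -0.7]
finger_gap: -0.0
finger_force: 0.3
```

>>> send_rows([
  {"slide": [-0.004,0,0],"angular": [0,0,0],"claw": 1},
  {"slide": [-0.004,0,0],"angular": [0,0,0],"claw": 1},
  {"slide": [0,0,0],"angular": [0,0,0],"claw": 1},
])

```text
time_s: 7.02
position: [0.5669, -0.0695, 0.0503]
tcp_rot: [-0.288, 3.128, -0.0]
force: [-0.8, -0.2, 0.8]
finger_gap: -0.0
finger_force: 0.9
```

>>> send_rows([
  {"slide": [-0.004,0,0],"angular": [0,0,0],"claw": 1},
  {"slide": [-0.004,0,0],"angular": [0,0,0],"claw": 1},
  {"slide": [0,0,0],"angular": [0,0,0],"claw": 1},
])

```text
time_s: 7.4
position: [0.5689, -0.0691, 0.0503]
tcp_rot: [-0.289, 3.128, -0.0]
force: [-1.8, -0.2, 2.0]
finger_gap: 0.0003
finger_force: 1.1
```

>>> send_rows([
  {"slide": [-0.004,0,0],"angular": [0,0,0],"claw": 1},
  {"slide": [-0.004,0,0],"angular": [0,0,0],"claw": 1},
  {"slide": [0,0,0],"angular": [0,0,0],"claw": 1},
])

```text
time_s: 7.78
position: [0.5709, -0.0687, 0.0503]
tcp_rot: [-0.289, 3.128, -0.0]
force: [-1.6, -0.2, 2.1]
finger_gap: -0.0003
finger_force: 1.3
```

>>> send_rows([
  {"slide": [-0.004,0,0],"angular": [0,0,0],"claw": 1},
  {"slide": [0,0,0],"angular": [0,0,0],"claw": 1},
])

```text
time_s: 8.02
position: [0.5718, -0.0685, 0.0503]
tcp_rot: [-0.289, 3.128, -0.0]
force: [-2.9, -1.0, 1.9]
finger_gap: -0.0002
finger_force: 1.4
```

>>> send_rows([
  {"slide": [-0.004,0,0],"angular": [0,0,0],"claw": 1},
  {"slide": [0,0,0],"angular": [0,0,0],"claw": 1},
])

```text
time_s: 8.28
position: [0.5729, -0.0683, 0.0503]
tcp_rot: [-0.289, 3.128, -0.0]
force: [-2.7, -0.2, 1.6]
finger_gap: 0.0003
finger_force: 1.2
```

>>> send_rows([
  {"slide": [-0.004,0,0],"angular": [0,0,0],"claw": 1},
  {"slide": [0,0,0],"angular": [0,0,0],"claw": 1},
])

```text
time_s: 8.52
position: [0.5735, -0.0682, 0.0503]
tcp_rot: [0.288, -3.128, 0.0]
force: [-3.1, -0.7, 2.6]
finger_gap: -0.0001
finger_force: 1.8
```

>>> send_rows([
  {"slide": [-0.004,0,0],"angular": [0,0,0],"claw": 1},
  {"slide": [0,0,0],"angular": [0,0,0],"claw": 1},
])

```text
time_s: 8.78
position: [0.5739, -0.0681, 0.0503]
tcp_rot: [0.288, -3.127, 0.0]
force: [-4.7, -0.7, 4.5]
finger_gap: -0.0002
finger_force: 2.8
```

>>> send_rows([
  {"slide": [-0.004,0,0],"angular": [0,0,0],"claw": 1},
  {"slide": [0,0,0],"angular": [0,0,0],"claw": 1},
])

```text
time_s: 9.02
position: [0.5742, -0.0681, 0.0503]
tcp_rot: [0.288, -3.126, 0.0]
force: [-6.9, -0.7, 6.5]
finger_gap: 0.0
finger_force: 3.6
```

>>> send_rows([
  {"slide": [-0.004,0,0],"angular": [0,0,0],"claw": 1},
  {"slide": [0,0,0],"angular": [0,0,0],"claw": 1},
])

```text
time_s: 9.28
position: [0.5746, -0.068, 0.0502]
tcp_rot: [0.288, -3.125, 0.0]
force: [-9.6, -1.8, 6.8]
finger_gap: 0.0002
finger_force: 4.4
```

>>> send_rows([
  {"slide": [0.012,0,0],"angular": [0,0,0],"claw": 1},
  {"slide": [0.02,0,0],"angular": [0,0,0],"claw": 1},
  {"slide": [0,0,0.024],"angular": [0,0,0],"claw": 1},
  {"slide": [0,0,0.024],"angular": [0,0,0],"claw": 1},
  {"slide": [0,0,0],"angular": [0,0,0],"claw": 1},
])

```text
time_s: 9.9
position: [0.5686, -0.069, 0.0376]
tcp_rot: [0.289, -3.128, -0.0]
force: [-0.5, -0.3, -0.2]
finger_gap: 0.0
finger_force: 0.0
```

>>> send_rows([
  {"slide": [-0.008,0,0],"angular": [0,0,0],"claw": 1},
  {"slide": [-0.008,0,0],"angular": [0,0,0],"claw": 1},
  {"slide": [0,0,0],"angular": [0,0,0],"claw": 1},
])

```text
time_s: 10.28
position: [0.573, -0.0683, 0.0384]
tcp_rot: [-0.289, 3.128, -0.0]
force: [-0.0, -0.3, 0.5]
finger_gap: 0.0
finger_force: 0.0
```

>>> send_rows([
  {"slide": [-0.004,0,0],"angular": [0,0,0],"claw": 1},
  {"slide": [-0.004,0,0],"angular": [0,0,0],"claw": 1},
  {"slide": [0,0,0],"angular": [0,0,0],"claw": 1},
])

```text
time_s: 10.65
position: [0.574, -0.0681, 0.0383]
tcp_rot: [0.288, -3.127, 0.0]
force: [-2.8, -1.1, 3.5]
finger_gap: -0.0002
finger_force: 1.3
```

>>> send_rows([
  {"slide": [-0.004,0,0],"angular": [0,0,0],"claw": 1},
  {"slide": [0,0,0],"angular": [0,0,0],"claw": 1},
])

```text
time_s: 10.9
position: [0.574, -0.0682, 0.0383]
tcp_rot: [0.288, -3.126, 0.0]
force: [-5.0, -1.3, 5.6]
finger_gap: 0.0001
finger_force: 2.9
```

```bash
python3 - <<'E'
from h import *
st()
f=grab('side','side2');a=cv2.resize(f['pixels'][150:270,150:330,::-1],None,fx=4,fy=4,interpolation=cv2.INTER_CUBIC)
cv2.imwrite('pics/side2.png',a)
# predicted positions
P=[(.1953,.022,.018),(.1953,-.022,.018),(.1953,.022,.048),(.1953,-.022,.048)]
print('buffer face px in crop',((proj(f,nest2w(NP,P))-[150,150])*4).round().tolist())
for cx in(.125,.1353):
  P=[(cx+x,y,.058) for x in(-.06,.06) for y in(.026,-.026)]
  print(cx,((proj(f,nest2w(NP,P))-[150,150])*4).round().tolist())
E
```

```text
t 10.9 nest pos [66.1 -0.3 38.3] F [-5.1 -0.4  5.6] gap 0.00011372204023688475 
 [[-1.0, 0.0, -0.003], [0.0, 1.0, 0.0], [0.003, 0.0, -1.0]] q [ 0.05  0.73 -0.04  2.08  0.08  0.34  1.7 ]
buffer face px in crop [[531.0, 188.0], [569.0, 227.0], [534.0, 150.0], [572.0, 189.0]]
0.125 [[343.0, 193.0], [384.0, 244.0], [517.0, 138.0], [563.0, 184.0]]
0.1353 [[358.0, 188.0], [400.0, 238.0], [531.0, 134.0], [577.0, 179.0]]
```

View pics/side2.png

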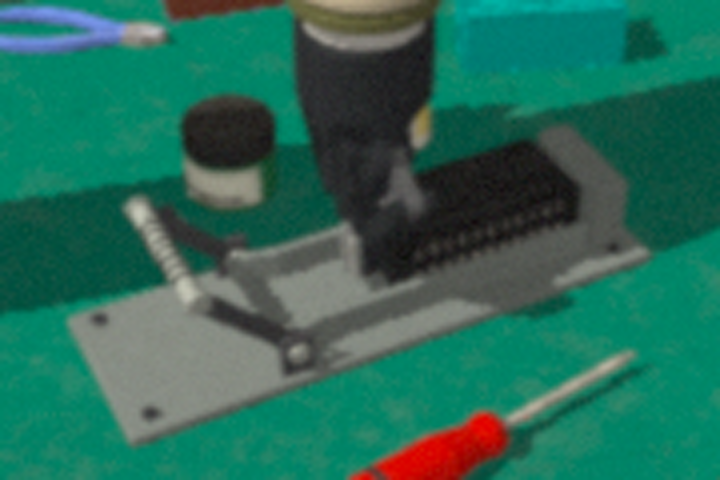

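The side view shows the pack's front near corner at (577,180), where the model puts it when it touches the buffer; the stand is still open at (165,255). I press a little more, easing off the downward load.

>>> send_rows([
  {"slide": [-0.004,0,-0.004],"angular": [0,0,0],"claw": 1},
  {"slide": [0,0,0],"angular": [0,0,0],"claw": 1},
])

```text
time_s: 11.2
position: [0.5755, -0.0678, 0.0389]
tcp_rot: [0.288, -3.126, -0.0]
force: [-3.5, -0.0, -1.7]
finger_gap: -0.0001
finger_force: 2.2
```

>>> send_rows([
  {"slide": [-0.004,0,-0.004],"angular": [0,0,0],"claw": 1},
  {"slide": [0,0,0],"angular": [0,0,0],"claw": 1},
])

```text
time_s: 11.45
position: [0.5762, -0.0676, 0.0398]
tcp_rot: [0.288, -3.126, -0.0]
force: [-6.3, -0.7, -1.3]
finger_gap: -0.0001
finger_force: 2.9
```

>>> send_rows([
  {"slide": [-0.004,0,0],"angular": [0,0,0],"claw": 1},
  {"slide": [0,0,0],"angular": [0,0,0],"claw": 1},
])

```text
time_s: 11.7
position: [0.5766, -0.0675, 0.0396]
tcp_rot: [0.288, -3.124, -0.0]
force: [-6.4, -0.9, -2.4]
finger_gap: 0.0002
finger_force: 3.4
```

>>> send_rows([
  {"slide": [-0.004,0,0],"angular": [0,0,0],"claw": 1},
  {"slide": [0,0,0],"angular": [0,0,0],"claw": 1},
])

```text
time_s: 11.95
position: [0.5768, -0.0675, 0.0395]
tcp_rot: [0.287, -3.123, -0.0]
force: [-8.1, -1.2, -1.9]
finger_gap: -0.0005
finger_force: 4.3
```

>>> send_rows([
  {"slide": [-0.004,0,0],"angular": [0,0,0],"claw": 1},
  {"slide": [0,0,0],"angular": [0,0,0],"claw": 1},
])

```text
time_s: 12.2
position: [0.5768, -0.0675, 0.0393]
tcp_rot: [0.287, -3.121, -0.0]
force: [-10.4, -2.3, -1.4]
finger_gap: -0.0002
finger_force: 5.5
```

>>> send_rows([
  {"slide": [0.008,0,0],"angular": [0,0,0],"claw": 1},
  {"slide": [0.008,0,0],"angular": [0,0,0],"claw": 1},
  {"slide": [0.012,0,0],"angular": [0,0,0],"claw": 1},
  {"slide": [0.016,0,0],"angular": [0,0,0],"claw": 1},
  {"slide": [0.04,0,0],"angular": [0,0,0],"claw": 1},
  {"slide": [0.05,0,0],"angular": [0,0,0],"claw": 1},
  {"slide": [0.04,0,0],"angular": [0,0,0],"claw": 1},
  {"slide": [0,0,-0.1],"angular": [0,0,0],"claw": 1},
])

```text
time_s: 13.2
position: [0.5354, -0.0751, 0.0643]
tcp_rot: [0.288, -3.125, -0.001]
force: [0.1, -0.4, -0.5]
finger_gap: 0.0001
finger_force: 0.0
```

>>> send_rows([
  {"slide": [0,0,-0.2],"angular": [0,0,0],"claw": 1},
  {"slide": [0,0,-0.2],"angular": [0,0,0],"claw": 1},
  {"slide": [0.16,0,0],"angular": [0,0,0],"claw": 1},
  {"slide": [0.16,0,0],"angular": [0,0,0],"claw": 1},
  {"slide": [0.16,0,0],"angular": [0,0,0],"claw": 1},
  {"slide": [0,0,0],"angular": [0,0,0],"claw": 1},
])

```text
time_s: 13.95
position: [0.416, -0.0975, 0.1655]
tcp_rot: [0.286, -3.126, 0.0]
force: [0.7, 0.0, -0.5]
finger_gap: -0.0002
finger_force: 0.0
```

```bash
python3 - <<'E'
from h import *
st()
T=grab('top','top2');S=grab('side','side3')
a=cv2.resize(S['pixels'][150:270,150:330,::-1],None,fx=3,fy=3,interpolation=cv2.INTER_CUBIC)
b=cv2.resize(T['pixels'][120:280,220:300,::-1],None,fx=3,fy=3,interpolation=cv2.INTER_CUBIC)[:360]
c=np.zeros((480,780,3),np.uint8);c[:360,:540]=a;c[:360,540:]=b;cv2.imwrite('pics/c3.png',c)
for cx in(.125,.1353):
  P=[(cx+x,y,.058) for x in(-.06,.06) for y in(.026,-.026)]
  print(cx,((proj(S,nest2w(NP,P))-[150,150])*3).round().tolist())
  print(cx,((proj(T,nest2w(NP,P))-[220,120])*3+[540,0]).round().tolist())
E
```

```text
t 13.95 nest pos [-94.5  -0.3 165.5] F [ 0.7 -0.1 -0.5] gap -0.00022837845379997546 
 [[-1.0, 0.001, -0.002], [0.001, 1.0, 0.0], [0.002, 0.0, -1.0]] q [ 0.15  0.4  -0.08  2.34  0.07  0.41  1.77]
0.125 [[257.0, 145.0], [288.0, 183.0], [388.0, 104.0], [422.0, 138.0]]
0.125 [[630.0, 266.0], [690.0, 256.0], [606.0, 128.0], [666.0, 117.0]]
0.1353 [[269.0, 141.0], [300.0, 179.0], [398.0, 100.0], [433.0, 134.0]]
0.1353 [[628.0, 254.0], [688.0, 244.0], [604.0, 116.0], [663.0, 105.0]]
```

View pics/c3.png

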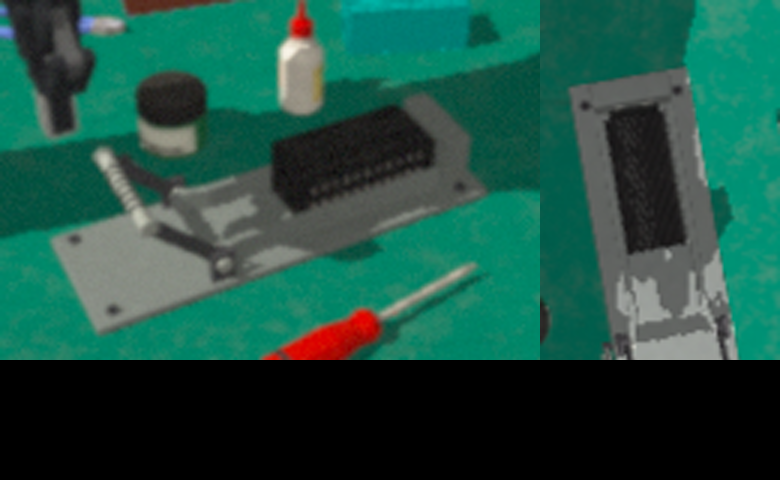

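The pack is resting at the buffer (rear top edge at 272-300 px as predicted) and the stand is open. Now I come down behind the crossbar and touch it slowly.

>>> send_rows([
  {"slide": [0,0,0.14],"angular": [0,0,0],"claw": 1},
  {"slide": [0,0,0.14],"angular": [0,0,0],"claw": 1},
  {"slide": [0,0,0.06],"angular": [0,0,0],"claw": 1},
  {"slide": [-0.02,0,0],"angular": [0,0,0],"claw": 1},
  {"slide": [-0.02,0,0],"angular": [0,0,0],"claw": 1},
  {"slide": [-0.02,0,0],"angular": [0,0,0],"claw": 1},
  {"slide": [-0.012,0,0],"angular": [0,0,0],"claw": 1},
  {"slide": [0,0,0],"angular": [0,0,0],"claw": 1},
])

```text
time_s: 15.05
position: [0.4379, -0.0935, 0.0807]
tcp_rot: [-0.288, 3.127, -0.0]
force: [-0.5, 0.9, -0.1]
finger_gap: -0.0004
finger_force: 0.0
```

>>> send_rows([
  {"slide": [-0.008,0,0],"angular": [0,0,0],"claw": 1},
  {"slide": [-0.008,0,0],"angular": [0,0,0],"claw": 1},
  {"slide": [0,0,0],"angular": [0,0,0],"claw": 1},
])

```text
time_s: 15.42
position: [0.4412, -0.0928, 0.0802]
tcp_rot: [0.288, -3.128, -0.0]
force: [-0.5, 0.1, 0.3]
finger_gap: 0.0001
finger_force: 0.3
```

```bash
python3 -c "from h import *;st()"
```

```text
t 15.425 nest pos [-68.9  -0.3  80.2] F [-0.5  0.2  0.3] gap 0.00010473783959466271 
 [[-1.0, -0.0, -0.0], [-0.0, 1.0, 0.0], [0.0, 0.0, -1.0]] q [ 0.11  0.59 -0.04  2.35  0.1   0.2   1.73]
```

>>> send_rows([
  {"slide": [-0.008,0,-0.007],"angular": [0,0,0],"claw": 1},
  {"slide": [-0.008,0,-0.008],"angular": [0,0,0],"claw": 1},
  {"slide": [0,0,0],"angular": [0,0,0],"claw": 1},
])

```text
time_s: 15.8
position: [0.4443, -0.0921, 0.0841]
tcp_rot: [0.288, -3.126, -0.0]
force: [-5.5, -0.8, 0.4]
finger_gap: -0.0001
finger_force: 2.6
```

>>> send_rows([
  {"slide": [-0.008,0,-0.008],"angular": [0,0,0],"claw": 1},
  {"slide": [-0.008,0,-0.007],"angular": [0,0,0],"claw": 1},
])

```text
time_s: 16.05
position: [0.4482, -0.0914, 0.0878]
tcp_rot: [0.288, -3.126, -0.0]
force: [-6.0, -0.7, 1.2]
finger_gap: 0.0001
finger_force: 2.8
```

```bash
python3 -c "from h import *;st()"
```

```text
t 16.05 nest pos [-61.8  -0.2  87.8] F [-6.1  0.4  1.2] gap 7.498290555826816e-05 
 [[-1.0, -0.0, -0.002], [-0.0, 1.0, 0.0], [0.002, 0.0, -1.0]] q [ 0.11  0.58 -0.04  2.33  0.1   0.24  1.73]
```

>>> send_rows([
  {"slide": [-0.017,0,-0.012],"angular": [0,0,0],"claw": 1},
  {"slide": [-0.018,0,-0.011],"angular": [0,0,0],"claw": 1},
  {"slide": [-0.018,0,-0.01],"angular": [0,0,0],"claw": 1},
])

```text
time_s: 16.42
position: [0.4604, -0.0892, 0.0963]
tcp_rot: [0.287, -3.125, 0.0]
force: [-8.4, -1.9, 7.9]
finger_gap: -0.0
finger_force: 4.0
```

>>> send_rows([
  {"slide": [-0.019,0,-0.008],"angular": [0,0,0],"claw": 1},
  {"slide": [-0.02,0,-0.007],"angular": [0,0,0],"claw": 1},
  {"slide": [-0.02,0,-0.006],"angular": [0,0,0],"claw": 1},
])

```text
time_s: 16.8
position: [0.4772, -0.0862, 0.1017]
tcp_rot: [-0.288, 3.128, -0.0]
force: [-2.3, 0.1, 2.3]
finger_gap: -0.0001
finger_force: 1.4
```

>>> send_rows([
  {"slide": [-0.02,0,-0.004],"angular": [0,0,0],"claw": 1},
  {"slide": [-0.02,0,-0.003],"angular": [0,0,0],"claw": 1},
])

```text
time_s: 17.05
position: [0.4876, -0.0843, 0.1032]
tcp_rot: [-0.289, 3.127, -0.0]
force: [-0.7, 0.5, 1.3]
finger_gap: -0.0001
finger_force: 0.6
```

```bash
python3 -c "from h import *;st()"
```

```text
t 17.05 nest pos [-21.8  -0.3 103.2] F [-0.6  0.6  1.3] gap -0.00011692636313769767 
 [[-1.0, -0.001, 0.001], [-0.001, 1.0, -0.0], [-0.001, -0.0, -1.0]] q [ 0.09  0.57 -0.05  2.24  0.09  0.33  1.72]
```

>>> send_rows([
  {"slide": [-0.018,0,-0.001],"angular": [0,0,0],"claw": 1},
  {"slide": [-0.018,0,0],"angular": [0,0,0],"claw": 1},
  {"slide": [-0.018,0,0.001],"angular": [0,0,0],"claw": 1},
  {"slide": [-0.016,0,0.002],"angular": [0,0,0],"claw": 1},
  {"slide": [0,0,0],"angular": [0,0,0],"claw": 1},
])

```text
time_s: 17.68
position: [0.5042, -0.0811, 0.1024]
tcp_rot: [-0.289, 3.128, -0.0]
force: [-0.4, -0.3, -0.3]
finger_gap: 0.0001
finger_force: 0.0
```

>>> send_rows([
  {"slide": [0.08,0,0],"angular": [0,0,0],"claw": 1},
  {"slide": [0.1,0,0],"angular": [0,0,0],"claw": 1},
  {"slide": [0.1,0,0],"angular": [0,0,0],"claw": 1},
  {"slide": [0,0,-0.2],"angular": [0,0,0],"claw": 1},
  {"slide": [0,0,-0.2],"angular": [0,0,0],"claw": 1},
  {"slide": [0,0,-0.2],"angular": [0,0,0],"claw": 1},
  {"slide": [0,0,0],"angular": [0,0,0],"claw": 1},
  {"slide": [0,0,0],"angular": [0,0,0],"claw": 1},
])

```text
time_s: 18.68
position: [0.4345, -0.094, 0.2524]
tcp_rot: [-0.288, 3.128, -0.0]
force: [-1.1, 0.6, 0.6]
finger_gap: 0.0
finger_force: 0.0
```

```bash
python3 - <<'E'
from h import *
st()
S=grab('side','side4')
cv2.imwrite('pics/side4.png',cv2.resize(S['pixels'][150:270,150:330,::-1],None,fx=4,fy=4,interpolation=cv2.INTER_CUBIC))
print(((proj(S,nest2w(NP,[(.071,.043,.047),(.071,-.043,.047),(.1973,-.026,.058),(.1973,.026,.058)]))-[150,150])*4).round().tolist())
E
```

```text
t 18.675 nest pos [-75.8  -0.3 252.4] F [-1.   0.8  0.6] gap 2.354878723947071e-05 
 [[-1.0, -0.0, 0.0], [-0.0, 1.0, -0.0], [-0.0, -0.0, -1.0]] q [ 0.17  0.27 -0.1   2.21  0.04  0.67  1.79]
[[339.0, 189.0], [407.0, 273.0], [580.0, 178.0], [534.0, 133.0]]
```

View pics/side4.png

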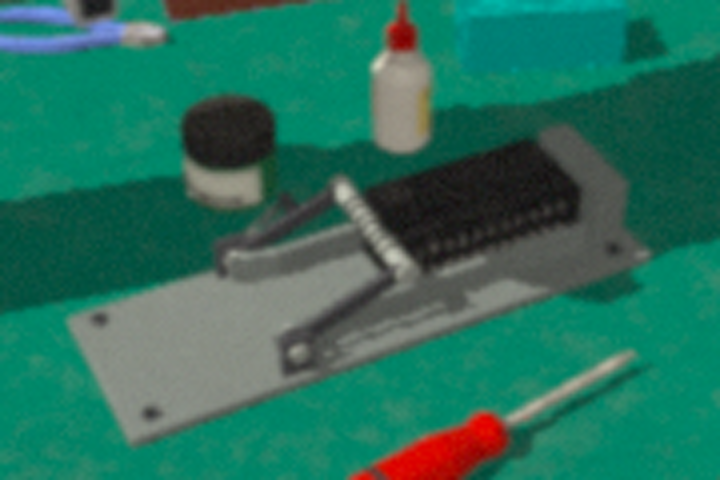

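The stand is shut behind the pack: the bar's ends are at (340,187) and (407,270), as predicted for closed. The pack is against the buffer, and the jar, flux and driver haven't moved.

```bash
python3 -c "from workcell import ctrl;print(ctrl.close_job())"
```

```text
the job is handed in; nothing more can be done
None
```

The job is handed in: I pressed the pack into the buffer until it gave (wrist force peaked around 12 N), then kicked the stand over; it snapped shut behind the pack, the robot is clear of everything, and the jar, flux and driver look unmoved.

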